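# Pack a two-jaw case into its case pan

## Robot

A 6-joint arm with a two-finger parallel gripper is mounted at the origin on the work surface. World frame = base frame: x ahead of the robot, y to its left, z up, the work surface at z = 0. Lengths are in m, angles in rad, forces in N, time in s.
With the tool pointing down it reaches from about 0.225 to 0.725 m from the base axis. Payload 3.1 kg.
Tool frame: the origin (TCP) lies between the finger pads; the fingertips stand 14 mm ahead of it and the grasp point (between the pads) lies 5 mm behind it; z points along the fingers, y is the line along which they close (so a half turn about z gives the same grasp; the last joint's range is limited). The gripper opens to 85 mm and grips with 20 to 120 N. Pads are 22 mm wide; open, the fingers measure 114 mm over their backs; the gripper's body (76 mm by 85 mm) begins 54 mm behind the grasp point. The pads swing forward as they close: fully open they stand 13 mm farther back than shut.
Start: joints at [-1.271, 0.048, 0.099, 1.622, 0, 1.443], TCP at [0.218, -0.478, 0.245] pointing down, gripper open.
Joint ranges: [-2.91, 2.91], [-0.99, 1.94], [-1.21, 1.42], [-2.12, 2.29], [-1.49, 1.47], [-3.14, 3.14]. Speed limits (rad/s): [2.79, 2.79, 3.14, 3.14, 3.14, 3.14].

## Interface

Orientations are given as a rotation vector (axis times angle).
In Python, from plant import monitor, viewer, bot, models gives the robot as it stands.
- The arm moves only by the tool arm_command, never from a script. Its argument "motion" is text: rows parted by semicolons, each of 7 numbers parted by spaces: the closure, from -1 (fully open) to 1 (shut), so that 0 is half open, then the shift along the tool's x, y, z in m, then the turn, a rotation vector about the tool's x, y, z in rad. A call has 1 to 10 rows; each row is the pose to reach, as a shift and turn from the pose commanded when the call began, along the tool's axes at that moment; what a row does not reach only later rows make up. A row lasts 1/8 s, in which the tool goes at most 62.5 mm and 10.7 degrees, less where a joint would pass 70% of its speed; a pose out of reach is approached as far as the arm can. A call with a gripper value outside its range is refused whole. The fingers move at their own pace and stop on an object; "force" is the grip in N (left out, the last holds). Time passes only in rows, so rows that repeat a pose let the fingers close. It gives the time, the measured TCP pose, the force, the opening and the grip force at its end, in the units of the state.
- monitor.observe(): the state, without advancing time (a new reading comes with each control period).
- viewer.snapshot(name): name is "scene" or "top"; returns the picture (400x640x3 uint8, red, green, blue); there is no depth.
- viewer.camera_params(name): a dict with "vfov" (degrees; the focal length in pixels is half the picture's height over the tangent of half this angle, whatever the lens; pixels are square), "cx", "cy" (the principal point, pixels), "D" ([k1, k2, p1, p2, k3] as OpenCV has them; the pictures are not rectified), "R" (3x3) and "t" (3): a world point X has camera coordinates R X + t. Camera axes: x right, y down, z forward; pixel columns grow to the right and rows downward; lengths in m; the calibration is good to about 2 mm. A picture is of the moment at which its call begins. camera_params takes no time and is no camera call.
- bot.sign_off(): hands the job in; it is judged then, once.
Trained networks look in the newest picture that a camera, given by its name, has taken for a name from the list of things; names that differ only in an ending like _2 or _b are one class to them, and where a whole thing is asked for, a point or a joint stands for the part that bears it (a point fixed in the world has none). Each returns a list of dicts, best first, with "conf" (0 to 1); they miss things now and then, are a little off and sometimes report something else, mostly with a low value. They report only what shows in the picture. A call takes as long as a camera call.
- models.search_frame(camera, target): "pixel" ([row, column] in pixels, amid what is visible of it).
- models.masks_of(camera, target): "mask" (400x640 bool, what is visible of it) and "pixel" ([row, column] in pixels, amid what is visible of it).
- models.tip_of(camera, target): "pixel" ([row, column] in pixels: a listed point, or the origin of a listed thing).
The state is a dict: "clock": time; "joint_positions": joint angles; "qvel": joint speeds; "tau": joint torques, N m; "tcp_pos": TCP position; "tcp_rot": TCP orientation; "force": force on the tool from outside, world axes, zero at the start; "wrist_torque": the same for the moment, N m; "grip_width": opening from 0.0 (shut) to 1.0 (fully open); "finger_force": force on a finger pad.
Only numpy, scipy, OpenCV 4.12 (cv2) and the standard library are available. Lean on these libraries where they do the work, as an engineer would, in place of code of your own. Each camera call takes 0.05 s, during which the arm holds its last target. There are 200 camera calls.

## Task

Pack this dental case into the dark case pan: the full-size upper model (closed palate) goes in the plain undivided insert, the full-size lower model (open horseshoe) goes astride the tongue in the insert that has one, and one single-tooth die stands upright on each of the two round marks in the divided insert. Put each model teeth up, flat, in the middle of its insert and square with it, and set everything down rather than dropping it, because stone chips. Leave the small child's lower model, the half-arch quadrant model and the twin die where they stand; they belong to another case.

Things in the scene. Friction and masses are not known exactly. Their poses are not given: they have to be found in the camera images.
- upper: Full upper model of yellow stone, teeth up: U-shaped arch 60 wide (y) x 54 mm long (x), palate closed by a solid plate. Base 18 high, tooth tips at 26. Origin: centre of the underside; x to the front teeth (round end), z up. Flat parallel upright sides 60 apart from x = -27 to +1: grip there across y, e.g. at x = -8. 110 g.
- lower: Full lower model of yellow stone, teeth up: open horseshoe 60 wide (y) x 54 mm long (x); space between the limbs 32 wide, open at the rear (-x), forward to x = +13. Base 18 high, tooth tips at 26. Origin: middle of footprint, underside height; x to the front teeth (round end), z up. Flat parallel upright sides 60 apart from x = -27 to +1: grip there across y, e.g. at x = -8. 85 g.
- die_a: Single-tooth die of yellow stone standing upright: base block 15 (x) x 17 (y) x 18 mm high with one round stump 13 across, 34 high in all. Origin: centre of the underside, z up. 18 g. Grip the block across x.
- die_b: Second single-tooth die, same as die_a; either may go on either round mark. Origin: centre of the underside, z up.
- child_lower: Look-alike, leave it: a child's lower model, open horseshoe like the lower but only 42 mm wide x 38 long, 20 high. Origin: middle of its footprint, underside height.
- quadrant: Look-alike, leave it: a quadrant model, one half of a full arch, a bent bar about 54 mm long x 32 wide, 14 thick, 26 high. Origin: underside height, near the middle of its footprint.
- twin_die: Look-alike, leave it: a twin die, base block 15 (x) x 34 (y) x 18 mm high with two stumps side by side, 34 high. Origin: centre of the underside.
- insert_plain: Light grey open tub fixed in the dark pan, outside 87 (x) x 124 (y) x 20 mm high, inside 81 x 118, floor 3 thick. Origin: centre of underside, 4 above the table; z up. Undivided, flat floor with a flush dark pad 60 x 66 in the middle: the upper's place, the upper's x along this x, front either way. The pan holds three inserts end to end along x, 88 apart, in any order; its rim is 28 above the table.
- insert_tongue: Light grey open tub fixed in the dark pan, outside 87 (x) x 124 (y) x 20 mm high, inside 81 x 118, floor 3 thick. Origin: centre of underside, 4 above the table; z up. A raised dark tongue, 14 wide, 9 above the floor, runs from the -x wall along y = 0 to a round tip at x = -4: the lower's place, centred on this origin, its x along this +x (round end away from the tongue's root), limbs astride, 9 to spare each side.
- insert_dies: Light grey open tub fixed in the dark pan, outside 87 (x) x 124 (y) x 20 mm high, inside 81 x 118, floor 3 thick. Origin: centre of underside, 4 above the table; z up. Split by a low partition (10 high, along x at y = 0); a flush dark round mark 30 across in each half at x = 0, y = +30 and -30: one die on each. Close the fingers along x (81 clear; only 57 along y) and open them part way.

How it is judged:
By the outcome, as a careful person would: the job done as asked, in the order asked, and still so for the second after the job is handed in, with the robot touching nothing.
It also fails if it takes over 104 s, if anything falls off the work surface, if the arm or the gripper's body presses on something with over 40 N, if the wrist force passes 120 N, or if a joint passes its speed limit or range.

## Working session

There is one attempt and no reset: what is moved stays moved. The work goes in short steps, Python scripts to look and compute and a tool call to move; the robot and the scene stay as the last step left them, time stands still between calls to the robot, and variables do not carry over. Pictures are saved under pics/ and viewed, at most 14 in all, crops included, and the job is handed in when it is done.

Besides the shell and the picture viewer there is one more tool, called by a JSON object that holds its "method" and its "body", one argument or row to a line. arm_command: Moves the arm, as the interface text tells. Its arguments: {"type":"object","properties":{"motion":{"type":"string"},"force":{"type":"number"}},"required":["motion"]}

```bash
ls; mkdir -p pics; python3 - <<'E'
from plant import monitor, viewer, bot, models
import cv2
s=monitor.observe(); print({k:s[k] for k in('clock','tcp_pos','tcp_rot','grip_width')})
for n in('top','scene'):
    im=viewer.snapshot(n); cv2.imwrite(f'pics/{n}0.png',im[...,::-1]); print(n,viewer.camera_params(n))
E
```

```text
pics
{'clock': 0.0, 'tcp_pos': array([ 0.21765032, -0.47712882,  0.24410145]), 'tcp_rot': array([-3.06769686e+00, -6.66435938e-01,  3.20599785e-04]), 'grip_width': 1.0017087773738864}
top {'vfov': 42.095952254261704, 'cx': 319.46992371766964, 'cy': 209.26601613492187, 'D': array([-0.06218397,  0.        ,  0.        ,  0.        ,  0.        ]), 'R': array([[-0.01374285, -0.99980104,  0.01445727],
       [-0.99321957,  0.01198029, -0.11563461],
       [ 0.1154384 , -0.01594839, -0.9931866 ]]), 't': array([0.06033576, 0.56313546, 1.28210177])}
scene {'vfov': 54.33624793424908, 'cx': 320.45691929956564, 'cy': 201.16874245798942, 'D': array([0.0238527, 0.       , 0.       , 0.       , 0.       ]), 'R': array([[-0.52603321,  0.85033162, -0.01500688],
       [ 0.53739479,  0.31866394, -0.78080736],
       [-0.65916303, -0.41879522, -0.62459159]]), 't': array([ 0.23955948, -0.28785679,  1.14421426])}
```

View pics/top0.png

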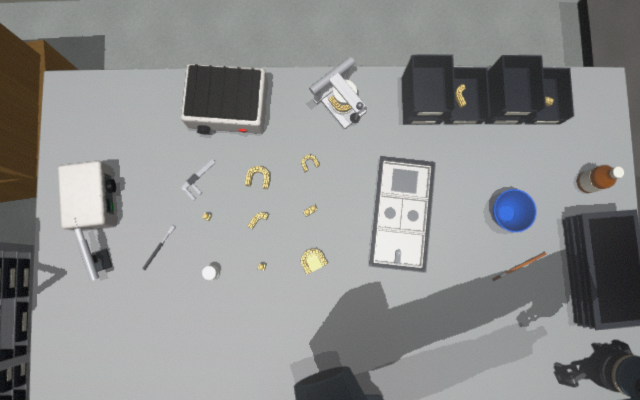

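View pics/scene0.png

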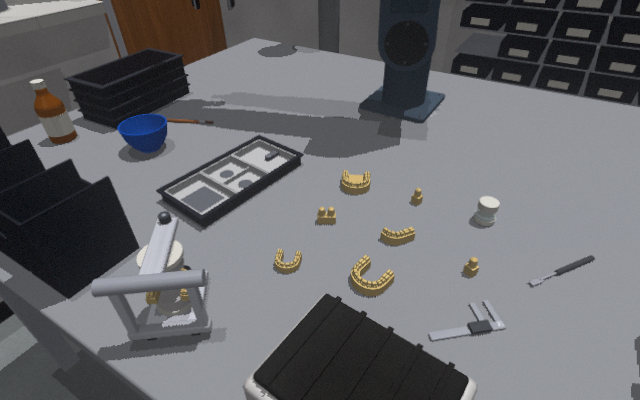

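```bash
cat > h.py <<'E'
import numpy as np, cv2
from plant import viewer
from scipy.optimize import minimize
P={n:viewer.camera_params(n) for n in('top','scene')}
def K(n):
    p=P[n]; f=200/np.tan(np.radians(p['vfov'])/2); return np.array([[f,0,p['cx']],[0,f,p['cy']],[0,0,1.]])
def proj(n,X):
    p=P[n]; return cv2.projectPoints(np.asarray(X,float).reshape(-1,1,3),cv2.Rodrigues(p['R'])[0],p['t'],K(n),p['D'])[0][:,0]
def ray(n,rc,z):
    p=P[n]; u=cv2.undistortPoints(np.array([[[rc[1],rc[0]]]],float),K(n),p['D'])[0,0]
    d=p['R'].T@np.array([*u,1]); c=-p['R'].T@p['t']; return c+d*(z-c[2])/d[2]
a=np.linspace(-np.pi/2,np.pi/2,25)
U=np.r_[[[-.027,-.03]],np.c_[.001+.026*np.cos(a),.03*np.sin(a)],[[-.027,.03]]]
L=np.r_[U,[[-.027,.016]],np.c_[-.003+.016*np.cos(a),.016*np.sin(a)][::-1],[[-.027,-.016]]]
R=lambda w,h:np.array([[-w,-h],[w,-h],[w,h],[-w,h]])/2
c=np.linspace(0,2*np.pi,20); C=np.c_[np.cos(c),np.sin(c)]*.0065
sh={'upper':[(U,z) for z in np.arange(0,.019,.003)]+[(U*.95,.022),(U*.92,.025)],
 'lower':[(L,z) for z in np.arange(0,.019,.003)]+[(L*[.97,.97],.022)],
 'die_a':[(R(.015,.017),z) for z in np.arange(0,.019,.003)]+[(C,z) for z in np.arange(.018,.032,.003)]+[(C*.7,.034)]}
S=8
def render(n,shape,q,x0,y0,N=60):
    m=np.zeros((N*S//1,N*S),np.uint8); co,si=np.cos(q[2]),np.sin(q[2])
    for poly,z in sh[shape]:
        w=poly@np.array([[co,si],[-si,co]])+q[:2]
        uv=(proj(n,np.c_[w,np.full(len(w),z+(q[3] if len(q)>3 else 0))])-[x0,y0]+.5)*S-.5
        cv2.fillPoly(m,[np.round(uv*16).astype(np.int32)],255,shift=4)
    return cv2.resize(m,(N,N),interpolation=cv2.INTER_AREA)/255.
def fit(shape,masks,q0s):
    """masks: {cam:(mask,x0,y0)} 60x60 crops; returns best (cost,q)"""
    def cost(q): return sum(np.abs(render(n,shape,q,x0,y0)-m).sum() for n,(m,x0,y0) in masks.items())
    best=None
    for q0 in q0s:
        r=minimize(cost,q0,method='Nelder-Mead',options=dict(initial_simplex=np.array(q0)+np.r_[[[0]*3],np.diag([.006,.006,.3])],xatol=1e-4,fatol=.05,maxiter=150))
        if best is None or r.fun<best[0]: best=(r.fun,r.x)
    return best
E
python3 - <<'E'
from h import *
from plant import models
import pickle
out={}
for n in('top','scene'):
    viewer.snapshot(n)
    for t in('upper','lower','die_a','insert_plain','insert_tongue','insert_dies','child_lower','quadrant','twin_die'):
        r=models.masks_of(n,t); out[n,t]=r
        print(n,t,[(round(float(d['conf']),2),np.round(d['pixel']).astype(int).tolist(),int(d['mask'].sum()),np.round(ray(n,d['pixel'],.012)[:2],3).tolist()) for d in r[:4]])
pickle.dump(out,open('m.pkl','wb'))
t=cv2.imread('pics/top0.png'); s=cv2.imread('pics/scene0.png')
A=cv2.resize(t[145:285,190:450],(800,431),interpolation=cv2.INTER_CUBIC)
cv2.imwrite('pics/crop0.png',A)
E
```

```text
top upper [(0.6, [262, 311], 436, [0.432, 0.077])]
top lower [(0.83, [175, 259], 294, [0.657, 0.208])]
top die_a [(0.47, [217, 202], 45, [0.55, 0.353])]
top insert_plain [(0.88, [179, 407], 1512, [0.643, -0.177])]
top insert_tongue [(0.57, [250, 403], 1726, [0.46, -0.159]), (0.31, [180, 407], 1636, [0.64, -0.175])]
top insert_dies [(0.92, [214, 403], 1705, [0.55, -0.163])]
top child_lower [(0.68, [161, 304], 130, [0.694, 0.09])]
top quadrant [(0.73, [216, 259], 155, [0.55, 0.209])]
top twin_die [(0.72, [217, 404], 1646, [0.543, -0.166]), (0.5, [211, 310], 58, [0.562, 0.076])]
scene upper [(0.71, [187, 354], 561, [0.453, 0.079])]
scene lower [(0.71, [280, 366], 976, [0.659, 0.211]), (0.35, [266, 472], 202, [0.546, 0.344])]
scene die_a [(0.67, [195, 419], 132, [0.409, 0.203]), (0.48, [267, 470], 198, [0.548, 0.341])]
scene insert_plain []
scene insert_tongue [(0.7, [156, 263], 1110, [0.453, -0.157])]
scene insert_dies [(0.57, [174, 232], 1315, [0.545, -0.171])]
scene child_lower [(0.85, [264, 284], 426, [0.699, 0.081])]
scene quadrant [(0.78, [240, 399], 479, [0.549, 0.22])]
scene twin_die [(0.61, [217, 324], 319, [0.564, 0.076])]
```

View pics/crop0.png

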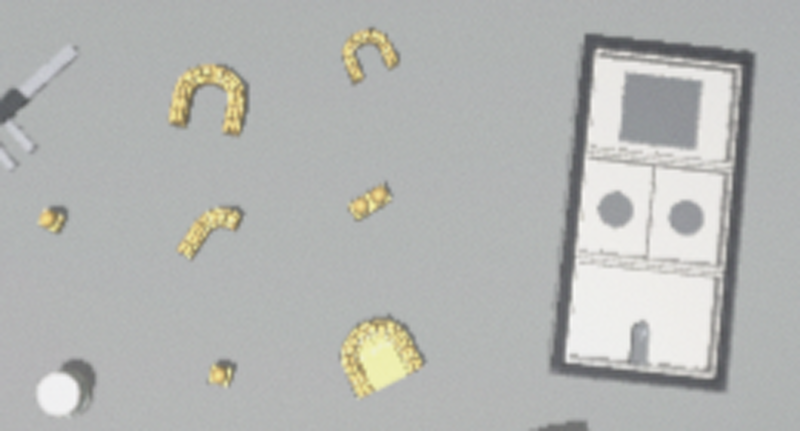

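```bash
cat > see.py <<'E'
from h import *
def yellow(im):
    hsv=cv2.cvtColor(im,cv2.COLOR_RGB2HSV); m=cv2.inRange(hsv,(14,85,70),(36,255,255)); return cv2.morphologyEx(m,cv2.MORPH_CLOSE,np.ones((3,3),np.uint8))
def fitobj(ims,shape,xy,yaws,z=0,near=None):
    mk={}
    for n,im in ims.items():
        u,v=np.round(proj(n,[[*xy,.012+z]])[0]).astype(int); x0,y0=u-30,v-30
        m=yellow(im)[y0:y0+60,x0:x0+60]; k,lab,st,ce=cv2.connectedComponentsWithStats(m)
        j=1+np.argmin([np.hypot(*(ce[i]-30))-0.02*st[i,4] for i in range(1,k)])
        mk[n]=((lab==j).astype(float),x0,y0)
    both=fit(shape,mk,[[*xy,y] for y in yaws]); r=[both]
    for n in mk: r.append(fit(shape,{n:mk[n]},[both[1]]))
    return r
E
python3 - <<'E'
from see import *
ims={n:cv2.imread(f'pics/{n}0.png')[...,::-1].copy() for n in('top','scene')}
for nm,s,xy,ys in(('upper','upper',(.44,.077),(0,.5)),('lower','lower',(.657,.209),(0,-.4)),('die far','die_a',(.55,.345),(0,.4,-.4,.8)),('die near','die_a',(.41,.203),(0,.4,-.4,.8))):
    for tag,(c,q) in zip(('both','top','scene'),fitobj(ims,s,xy,ys)): print(nm,tag,round(c,1),np.round(q,4))
# pads
for n in ims:
    g=cv2.cvtColor(ims[n],cv2.COLOR_RGB2GRAY)
    for tag,p in(('pad',(.643,-.177)),('mk',(.55,-.135)),('mk',(.55,-.195))):
        u,v=np.round(proj(n,[[*p,.007]])[0]).astype(int)
        c=g[v-25:v+25,u-25:u+25]; m=(c<190).astype(np.uint8); k,lab,st,ce=cv2.connectedComponentsWithStats(m)
        j=lab[25,25]
        if j==0: j=1+np.argmin(np.hypot(*(ce[1:]-25).T))
        cc=ce[j]+[u-25,v-25]; print(n,tag,st[j],cc.round(1),ray(n,cc[::-1],.007)[:2].round(4),'ang',cv2.minAreaRect(np.argwhere(lab==j).astype(np.float32)))
E
```

```text
upper both 424.6 [0.4362 0.0739 0.4817]
upper top 292.7 [0.4375 0.0727 0.4286]
upper scene 124.7 [0.4332 0.0731 0.481 ]
lower both 275.3 [ 0.6515  0.2115 -0.1442]
lower top 94.5 [ 0.6555  0.2116 -0.1693]
lower scene 157.4 [ 0.65    0.2114 -0.1379]
die far both 64.2 [0.5496 0.3431 1.3298]
die far top 25.0 [0.551  0.3433 1.0501]
die far scene 35.8 [0.5483 0.3433 1.3711]
die near both 60.5 [0.4207 0.2031 1.5587]
die near top 25.7 [0.4217 0.2033 1.5505]
die near scene 32.5 [0.4172 0.2024 1.5877]
top pad [  9  15  27  25 569] [404.2 180.6] [ 0.6392 -0.1692] ang ((26.704917907714844, 22.25409698486328), (25.259469985961914, 22.905542373657227), 84.80557250976562)
top mk [ 17  17  12  12 101] [389.7 212.6] [ 0.556  -0.1286] ang ((22.75, 22.75), (10.60660171508789, 9.899495124816895), 45.0)
top mk [17 20 12 11 99] [412.6 215.1] [ 0.5487 -0.1879] ang ((25.0, 22.5), (11.0, 10.0), 90.0)
scene pad [   0    0   50   50 2228] [196.5 199.6] [ 0.645 -0.177] ang ((24.500003814697266, 24.499996185302734), (48.99999237060547, 48.99999237060547), 90.0)
scene mk [   0    0   50   50 1973] [242.  184.3] [ 0.5578 -0.1322] ang ((24.5, 24.5), (49.0, 49.0), 90.0)
scene mk [   0    0   50   50 2138] [220.5 173.1] [ 0.5497 -0.201 ] ang ((24.5, 24.5), (49.0, 49.0), 90.0)
```

```bash
cat > /tmp/e.py <<'E'
import re
s=open('see.py').read()
s=s.replace("m=cv2.inRange(hsv,(14,85,70),(36,255,255)); return cv2.morphologyEx(m,cv2.MORPH_CLOSE,np.ones((3,3),np.uint8))",
"m=cv2.inRange(hsv,(12,60,50),(40,255,255)); return cv2.morphologyEx(m,cv2.MORPH_CLOSE,np.ones((2,2),np.uint8))")
open('see.py','w').write(s)
E
python3 /tmp/e.py; cat > run.py <<'E'
from see import *
import sys
ims={n:cv2.imread(f'pics/{n}0.png')[...,::-1].copy() for n in('top','scene')}
cols=[]
for nm,s,xy,ys in(('upper','upper',(.44,.077),(0,.5)),('lower','lower',(.657,.209),(0,-.4)),('die far','die_a',(.55,.343),(0,.4,-.4,.8,1.2)),('die near','die_a',(.42,.203),(0,.4,-.4,.8,1.2))):
    r=fitobj(ims,s,xy,ys)
    for tag,(c,q) in zip(('both','top','scene'),r): print(nm,tag,round(c,1),np.round(q,4))
    col=[]
    for n,(c,q) in zip(ims,r[1:]):
        u,v=np.round(proj(n,[[*xy,.012]])[0]).astype(int); k=26 if 'die' not in nm else 14
        t=cv2.resize(ims[n][v-k:v+k,u-k:u+k],(200,200),interpolation=cv2.INTER_CUBIC)
        m=cv2.resize(render(n,s,q,u-k,v-k,2*k),(200,200))
        cs,_=cv2.findContours((m>.5).astype(np.uint8),cv2.RETR_LIST,cv2.CHAIN_APPROX_NONE)
        cv2.drawContours(t,cs,-1,(255,0,0),1); col.append(t)
    cols.append(np.vstack(col))
cv2.imwrite('pics/fit0.png',np.hstack(cols)[...,::-1])
def edges(n,z,yaw,c):
    pass
for n in ims:
    g=cv2.cvtColor(ims[n],cv2.COLOR_RGB2GRAY)
    for tag,p in(('pad',(.6397,-.1692)),('mk',(.556,-.1286)),('mk',(.5487,-.188))):
        u,v=np.round(proj(n,[[*p,.007]])[0]).astype(int); k=25
        c=g[v-k:v+k,u-k:u+k]; t=(int(c[k,k])+np.percentile(c,90))/2
        for th in (t,t-12):
            m=(c<th).astype(np.uint8); K_,lab,st,ce=cv2.connectedComponentsWithStats(m,connectivity=4); j=lab[k,k]
            cc=ce[j]+[u-k,v-k]; print(n,tag,round(th),st[j],ray(n,cc[::-1],.007)[:2].round(4))
E
python3 run.py
```

```text
upper both 208.3 [0.4356 0.0752 0.4721]
upper top 45.1 [0.4364 0.071  0.4676]
upper scene 101.0 [0.4363 0.0766 0.4396]
lower both 243.7 [ 0.6514  0.2127 -0.1883]
lower top 44.1 [ 0.6523  0.2089 -0.1885]
lower scene 113.0 [ 0.6512  0.2136 -0.1688]
die far both 49.1 [ 0.5502  0.345  -0.3167]
die far top 12.7 [ 0.5494  0.3403 -0.5126]
die far scene 26.7 [ 0.5502  0.345  -0.3044]
die near both 43.5 [ 0.4199  0.2043 -0.0472]
die near top 9.1 [0.4194 0.201  0.021 ]
die near scene 21.0 [ 0.4203  0.205  -0.1124]
top pad 190 [ 12  14  27  25 569] [ 0.6392 -0.1692]
top pad 178 [ 12  14  27  24 549] [ 0.6398 -0.169 ]
top mk 194 [ 19  19  12  12 102] [ 0.5558 -0.1285]
top mk 182 [19 19 12 12 95] [ 0.5562 -0.1284]
top mk 194 [ 19  20  12  11 102] [ 0.5486 -0.188 ]
top mk 182 [20 20 10 11 91] [ 0.5484 -0.1876]
scene pad 150 [   0   12   50   38 1410] [ 0.6591 -0.1511]
scene pad 138 [  5  13  43  25 578] [ 0.6368 -0.1694]
scene mk 152 [   0    0   50   50 1650] [ 0.5635 -0.1176]
scene mk 140 [   0    0   50   50 1278] [ 0.56   -0.1283]
scene mk 150 [20 20 14  8 87] [ 0.5448 -0.1885]
scene mk 138 [20 20 14  8 79] [ 0.5447 -0.189 ]
```

View pics/fit0.png

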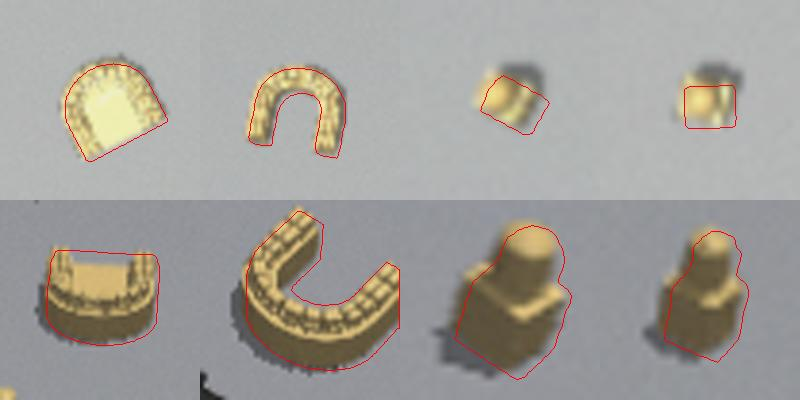

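```bash
sed -i 's/np.ones((2,2),np.uint8)/np.ones((3,3),np.uint8)/' see.py; python3 run.py | grep -v -E 'pad|mk'
```

```text
upper both 154.5 [0.4379 0.074  0.4566]
upper top 29.2 [0.4391 0.0735 0.4792]
upper scene 97.1 [0.4341 0.0729 0.4537]
lower both 199.7 [ 0.6515  0.2118 -0.1666]
lower top 44.3 [ 0.6549  0.2115 -0.1884]
lower scene 108.9 [ 0.6503  0.2114 -0.165 ]
die far both 48.0 [0.5499 0.3433 1.1285]
die far top 13.7 [0.5522 0.343  1.102 ]
die far scene 27.2 [0.5489 0.3433 1.1836]
die near both 37.7 [ 0.4213  0.2028 -0.0904]
die near top 9.5 [ 0.4223  0.2033 -0.082 ]
die near scene 20.7 [ 0.4186  0.2022 -0.1444]
```

View pics/fit0.png

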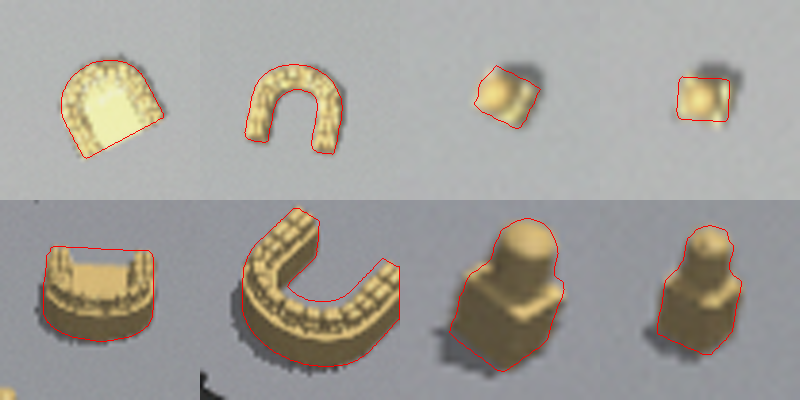

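```bash
cat > mv.py <<'E'
# usage: mv.py x y z alpha [more...]  -> shift/turn rows in the current tool frame
import sys, numpy as np
from scipy.spatial.transform import Rotation as Ro
from plant import monitor
s=monitor.observe(); p=s['tcp_pos']; R0=Ro.from_rotvec(s['tcp_rot'])
m=R0.as_matrix(); print('t',round(s['clock'],2),'tcp',p.round(4),'alpha',round(np.arctan2(m[1,0],m[0,0]),3),'tilt',np.degrees(np.arccos(-m[2,2])).round(2),'F',s['force'].round(1),'w',round(s['grip_width'],3),'ff',np.round(s['finger_force'],1),'q',s['joint_positions'].round(2))
v=list(map(float,sys.argv[1:]))
for i in range(0,len(v),4):
    x,y,z,a=v[i:i+4]; c,n=np.cos(a),np.sin(a)
    T=np.array([[c,n,0],[n,-c,0],[0,0,-1]])
    print((R0.inv().apply(np.array([x,y,z])-p)).round(4),(R0.inv()*Ro.from_matrix(T)).as_rotvec().round(3))
E
python3 mv.py .33 -.25 .2 2.03  .4303 .0697 .12 3.609
```

```text
t 1.1 tcp [ 0.2178 -0.4777  0.2453] alpha 0.428 tilt 0.0 F [ 0.2 -0.1  0.3] w 1.001 ff 0.0 q [-1.27  0.05  0.1   1.62  0.    1.44]
[ 0.1966 -0.1606  0.0453] [ 0.     0.    -1.602]
[ 0.4204 -0.4099  0.1253] [-0.    -0.     3.102]
```

```bash
cat > mv.py <<'E'
# usage: mv.py [did "sx sy sz rx ry rz" ...] to x y z alpha [...]: track commanded pose, give shifts in its tool frame
import sys, os, json, numpy as np
from scipy.spatial.transform import Rotation as Ro
from plant import monitor
D=lambda a: Ro.from_matrix([[np.cos(a),np.sin(a),0],[np.sin(a),-np.cos(a),0],[0,0,-1]])
if os.path.exists('cmd.json'): j=json.load(open('cmd.json')); p=np.array(j['p']); R0=Ro.from_quat(j['q'])
else: p=np.array([.218,-.478,.245]); R0=D(.4276)
A=sys.argv[1:]; k=A.index('to') if 'to' in A else len(A)
for r in A[1:k]:
    r=np.array(list(map(float,r.split()))); p=p+R0.apply(r[:3]); R0=R0*Ro.from_rotvec(r[3:])
json.dump(dict(p=p.tolist(),q=R0.as_quat().tolist()),open('cmd.json','w'))
al=lambda R:(lambda m:round(float(np.arctan2(m[1,0],m[0,0])),3))(R.as_matrix())
s=monitor.observe(); M=Ro.from_rotvec(s['tcp_rot'])
print('t',round(s['clock'],2),'cmd',p.round(4),al(R0),'meas',s['tcp_pos'].round(4),al(M),'F',s['force'].round(1),'w',round(s['grip_width'],3),'ff',np.round(s['finger_force'],1),'q',s['joint_positions'].round(2))
v=list(map(float,A[k+1:]))
for i in range(0,len(v),4):
    print((R0.inv().apply(np.array(v[i:i+3])-p)).round(4),(R0.inv()*D(v[i+3])).as_rotvec().round(3))
E

```

{"method": "arm_command", "body": {
  "motion": "-1 0.197 -0.16 0.045 0 0 -1.6;-1 0.197 -0.16 0.045 0 0 -1.6;-1 0.197 -0.16 0.045 0 0 -1.6;-1 0.197 -0.16 0.045 0 0 -1.6;-1 0.197 -0.16 0.045 0 0 -1.6;-1 0.197 -0.16 0.045 0 0 -1.6;-1 0.197 -0.16 0.045 0 0 -1.6;-1 0.197 -0.16 0.045 0 0 -1.6;-1 0.197 -0.16 0.045 0 0 -1.6;-1 0.197 -0.16 0.045 0 0 -1.6",
  "force": 30
}}

```text
clock: 2.35
tcp_pos: [0.3307, -0.2503, 0.2004]
tcp_rot: [1.662, 2.666, -0.0]
force: [0.6, -0.0, -0.2]
grip_width: 0.996
finger_force: 0.0
```

```bash
python3 mv.py did "0.197 -0.16 0.045 0 0 -1.6" to .4303 .0697 .1 3.609
```

```text
t 2.35 cmd [ 0.3309 -0.2507  0.2   ] 2.028 meas [ 0.3307 -0.2503  0.2004] 2.027 F [ 0.6 -0.  -0.2] w 0.996 ff 0.0 q [-0.81 -0.25 -0.26  1.56  0.    0.3 ]
[0.2437 0.2305 0.1   ] [ 0.     0.    -1.581]
```

{"method": "arm_command", "body": {
  "motion": "-1 0.2437 0.2305 0.1 0 0 -1.581;-1 0.2437 0.2305 0.1 0 0 -1.581;-1 0.2437 0.2305 0.1 0 0 -1.581;-1 0.2437 0.2305 0.1 0 0 -1.581;-1 0.2437 0.2305 0.1 0 0 -1.581;-1 0.2437 0.2305 0.1 0 0 -1.581;-1 0.2437 0.2305 0.1 0 0 -1.581;-1 0.2437 0.2305 0.1 0 0 -1.581;-1 0.2437 0.2305 0.1 0 0 -1.581;-1 0.2437 0.2305 0.1 0 0 -1.581"
}}

```text
clock: 3.6
tcp_pos: [0.43, 0.0701, 0.1003]
tcp_rot: [-0.724, 3.057, -0.0]
force: [-0.5, -0.3, -0.2]
grip_width: 0.999
finger_force: 0.0
```

```bash
python3 mv.py did "0.2437 0.2305 0.1 0 0 -1.581" to .4303 .0697 .018 3.609; python3 - <<'E'
from h import *
s=viewer.snapshot('scene'); t=viewer.snapshot('top')
u,v=proj('scene',[[.43,.07,.05]])[0].astype(int); a=cv2.resize(s[v-60:v+60,u-60:u+60],(400,400))
u,v=proj('top',[[.43,.07,.05]])[0].astype(int); b=cv2.resize(t[v-60:v+60,u-60:u+60],(400,400))
cv2.imwrite('pics/a1.png',np.hstack([a,b])[...,::-1])
E
```

```text
t 3.6 cmd [0.4303 0.0697 0.1   ] -2.675 meas [0.43   0.0701 0.1003] -2.677 F [-0.5 -0.3 -0.2] w 0.999 ff 0.0 q [ 0.01 -0.17 -0.4   1.34  0.   -0.46]
[-0.     0.     0.082] [ 0.  0. -0.]
```

View pics/a1.png

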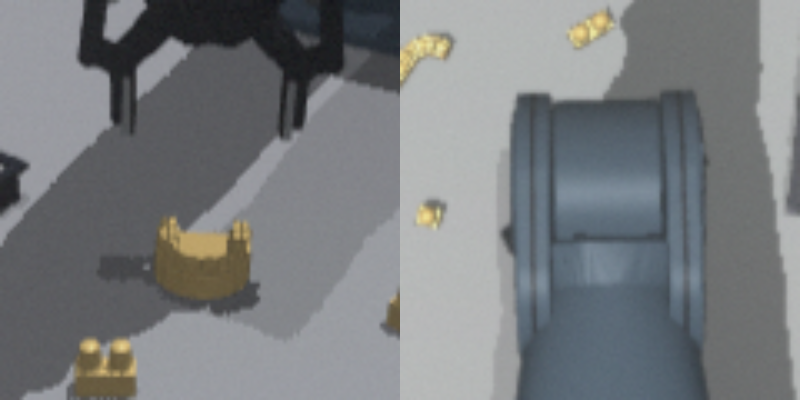

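The gripper (scene crop, fingers at about (122,110) and (290,115)) straddles the upper at (203,260), square to it. I'm going down.

{"method": "arm_command", "body": {
  "motion": "-1 0 0 0.03 0 0 0;-1 0 0 0.055 0 0 0;-1 0 0 0.07 0 0 0;-1 0 0 0.078 0 0 0;-1 0 0 0.082 0 0 0;-1 0 0 0.082 0 0 0;-0.3 0 0 0.082 0 0 0;0 0 0 0.082 0 0 0;0 0 0 0.082 0 0 0;0 0 0 0.082 0 0 0",
  "force": 30
}}

```text
clock: 4.95
tcp_pos: [0.4308, 0.0701, 0.0193]
tcp_rot: [-0.727, 3.055, -0.0]
force: [0.1, 0.7, 5.0]
grip_width: 0.692
finger_force: 33.4
```

```bash
python3 mv.py did "0 0 0.082 0 0 0" to .4303 .0697 .09 3.609
```

```text
t 4.95 cmd [0.4303 0.0697 0.018 ] -2.675 meas [0.4308 0.0701 0.0193] -2.674 F [0.1 0.7 5. ] w 0.692 ff 33.4 q [ 0.01 -0.11 -0.51  1.17  0.   -0.46]
[-0.     0.    -0.072] [ 0.  0. -0.]
```

{"method": "arm_command", "body": {
  "motion": "0 0 0 -0.01 0 0 0;0 0 0 -0.03 0 0 0;0 0 0 -0.06 0 0 0;0 0 0 -0.082 0 0 0;0 0 0 -0.082 0 0 0"
}}

```text
clock: 5.58
tcp_pos: [0.4314, 0.0699, 0.1021]
tcp_rot: [-0.726, 3.053, -0.002]
force: [0.4, -1.2, -1.7]
grip_width: 0.69
finger_force: 32.7
```

```bash
python3 mv.py did "0 0 -0.082 0 0 0" to .6301 -.1682 .1 3.018; python3 - <<'E'
from h import *
s=viewer.snapshot('scene')
cv2.imwrite('pics/a2.png',s[80:320,200:520,::-1])
E
```

```text
t 5.58 cmd [0.4303 0.0697 0.1   ] -2.675 meas [0.4314 0.0699 0.1021] -2.674 F [ 0.4 -1.2 -1.7] w 0.69 ff 32.7 q [ 0.01 -0.17 -0.39  1.34 -0.   -0.46]
[-0.0713 -0.3024  0.    ] [0.    0.    0.591]
```

View pics/a2.png

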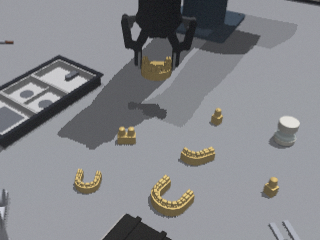

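The upper is held level between the fingers at (155,68) in the crop.

{"method": "arm_command", "body": {
  "motion": "0 -0.01 -0.04 0 0 0 0.1;0 -0.022 -0.09 0 0 0 0.2;0 -0.033 -0.14 0 0 0 0.3;0 -0.045 -0.19 0 0 0 0.4;0 -0.056 -0.24 0 0 0 0.5;0 -0.066 -0.28 0 0 0 0.57;0 -0.0713 -0.3024 0 0 0 0.591;0 -0.0713 -0.3024 0 0 0 0.591;0 -0.0713 -0.3024 0 0 0 0.591"
}}

```text
clock: 6.75
tcp_pos: [0.6284, -0.1669, 0.0985]
tcp_rot: [-0.193, -3.132, -0.002]
force: [0.1, 0.2, -1.1]
grip_width: 0.688
finger_force: 32.8
```

```bash
python3 mv.py did "-0.0713 -0.3024 0 0 0 0.591" to .6301 -.1682 .04 3.018 .6301 -.1682 .026 3.018
```

```text
t 6.75 cmd [ 0.6301 -0.1682  0.1   ] 3.018 meas [ 0.6284 -0.1669  0.0985] 3.018 F [ 0.1  0.2 -1.1] w 0.688 ff 32.8 q [-0.36  0.39  0.21  1.39  0.   -0.24]
[0.   0.   0.06] [ 0.  0. -0.]
[0.    0.    0.074] [ 0.  0. -0.]
```

{"method": "arm_command", "body": {
  "motion": "0 0 0 0.02 0 0 0;0 0 0 0.04 0 0 0;0 0 0 0.055 0 0 0;0 0 0 0.06 0 0 0;0 0 0 0.06 0 0 0;0 0 0 0.06 0 0 0"
}}

```text
clock: 7.5
tcp_pos: [0.6305, -0.1682, 0.0413]
tcp_rot: [0.194, 3.134, -0.001]
force: [-0.1, 0.2, -0.8]
grip_width: 0.692
finger_force: 32.8
```

```bash
python3 mv.py did "0 0 0.06 0 0 0"; python3 - <<'E'
from h import *
from plant import monitor
print([monitor.observe()['tcp_pos'].round(4) for _ in range(2)])
viewer.snapshot('scene'); print(monitor.observe()['tcp_pos'].round(4)); t=viewer.snapshot('top'); print(monitor.observe()['tcp_pos'].round(4))
s=viewer.snapshot('scene')
a=cv2.resize(s[110:230,130:330],(800,480)); cv2.imwrite('pics/a3.png',a[...,::-1])
E
```

```text
t 7.5 cmd [ 0.6301 -0.1682  0.04  ] 3.018 meas [ 0.6305 -0.1682  0.0413] 3.018 F [-0.1  0.2 -0.8] w 0.692 ff 32.8 q [-0.36  0.42  0.13  1.28  0.   -0.24]
[array([ 0.6305, -0.1682,  0.0413]), array([ 0.6305, -0.1682,  0.0413])]
[ 0.6306 -0.1682  0.0415]
[ 0.6306 -0.1682  0.0415]
```

View pics/a3.png

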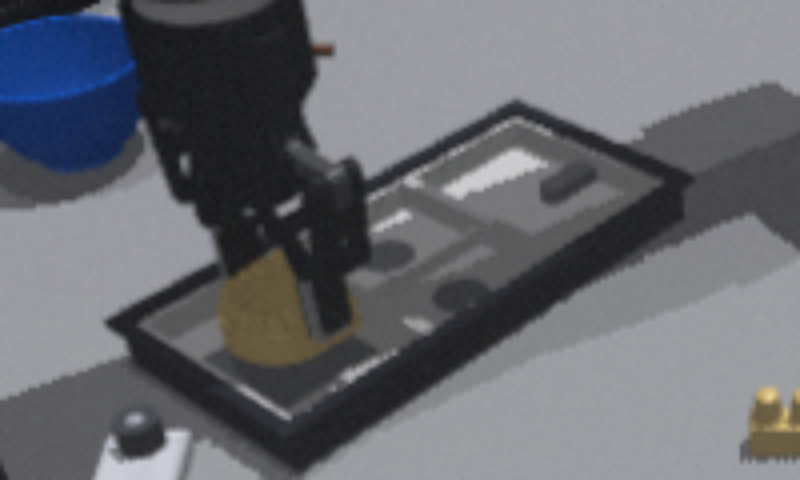

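The upper hangs at (285,310) in the crop, above the dark pad. I'll lower it gently.

{"method": "arm_command", "body": {
  "motion": "0 0 0 0.006 0 0 0;0 0 0 0.01 0 0 0;0 0 0 0.013 0 0 0;0 0 0 0.0145 0 0 0;0 0 0 0.0145 0 0 0;0 0 0 0.0145 0 0 0"
}}

```text
clock: 8.4
tcp_pos: [0.6298, -0.1679, 0.0264]
tcp_rot: [0.194, 3.135, -0.0]
force: [-2.9, 1.2, 4.4]
grip_width: 0.692
finger_force: 33.3
```

```bash
python3 mv.py did "0 0 0.0145 0 0 0"
```

```text
t 8.4 cmd [ 0.6301 -0.1682  0.0255] 3.018 meas [ 0.6298 -0.1679  0.0264] 3.018 F [-2.9  1.2  4.4] w 0.692 ff 33.3 q [-0.36  0.43  0.11  1.25 -0.   -0.24]
```

{"method": "arm_command", "body": {
  "motion": "-0.55 0 0 0 0 0 0;-0.65 0 0 0 0 0 0;-0.65 0 0 0 0 0 0;-0.65 0 0 -0.02 0 0 0;-0.65 0 0 -0.06 0 0 0;-0.65 0 0 -0.09 0 0 0;-0.65 0 0 -0.09 0 0 0"
}}

```text
clock: 9.28
tcp_pos: [0.6328, -0.169, 0.1219]
tcp_rot: [0.194, 3.126, -0.005]
force: [0.9, -0.5, -0.2]
grip_width: 0.824
finger_force: 0.0
```

```bash
python3 mv.py did "0 0 -0.09 0 0 0" to .5 .1 .13 3.0  .6453 .2128 .1 2.96
```

```text
t 9.28 cmd [ 0.6301 -0.1682  0.1155] 3.018 meas [ 0.6328 -0.169   0.1219] 3.018 F [ 0.9 -0.5 -0.2] w 0.824 ff 0.0 q [-0.36  0.38  0.24  1.42  0.   -0.24]
[ 0.1623  0.2501 -0.0145] [0.    0.    0.018]
[0.032  0.38   0.0155] [0.    0.    0.058]
```

{"method": "arm_command", "body": {
  "motion": "-1 0.005 0.05 0 0 0 0;-1 0.01 0.11 0 0 0 0.02;-1 0.015 0.17 0 0 0 0.03;-1 0.02 0.23 0 0 0 0.04;-1 0.025 0.29 0 0 0 0.058;-1 0.03 0.34 0.01 0 0 0.058;-1 0.032 0.37 0.0155 0 0 0.058;-1 0.032 0.38 0.0155 0 0 0.058;-1 0.032 0.38 0.0155 0 0 0.058"
}}

```text
clock: 10.4
tcp_pos: [0.6449, 0.213, 0.1001]
tcp_rot: [-0.284, -3.128, 0.001]
force: [-0.7, -1.0, -0.1]
grip_width: 1.0
finger_force: 0.0
```

```bash
python3 mv.py did "0.032 0.38 0.0155 0 0 0.058" to .6451 .2129 .018 2.964; cat > chk.py <<'E'
from see import *
ims={n:viewer.snapshot(n) for n in('top','scene')}
for tag,(c,q) in zip(('both','top','scene'),fitobj(ims,'upper',(.638,-.169),(-.124,),.007)): print(tag,round(c,1),np.round(q,4))
a=[]
for n in ims:
    u,v=proj(n,[[.55,-.16,.01]])[0].astype(int); a.append(cv2.resize(ims[n][v-70:v+70,u-70:u+70],(400,400),interpolation=cv2.INTER_CUBIC))
cv2.imwrite('pics/b1.png',np.hstack(a)[...,::-1]); np.savez('b1.npz',**ims)
E
sed -i "s/def fit(shape,masks,q0s):/def fit(shape,masks,q0s,z=0):/;s/render(n,shape,q,x0,y0)/render(n,shape,[*q,z],x0,y0)/" h.py; sed -i "s/for y in yaws\])/for y in yaws],z)/;s/\[both\[1\]\])/[both[1]],z)/" see.py; python3 chk.py
```

```text
t 10.4 cmd [0.6453 0.2128 0.1   ] 2.96 meas [0.6449 0.213  0.1001] 2.96 F [-0.7 -1.  -0.1] w 1.0 ff 0.0 q [ 0.22  0.47  0.31  1.42 -0.    0.4 ]
[0.0003 0.0001 0.082 ] [ 0.     0.    -0.004]
both 139.1 [ 0.6382 -0.1694 -0.0514]
top 31.7 [ 0.6395 -0.17   -0.1407]
scene 62.2 [ 0.6347 -0.172  -0.1503]
```

View pics/b1.png

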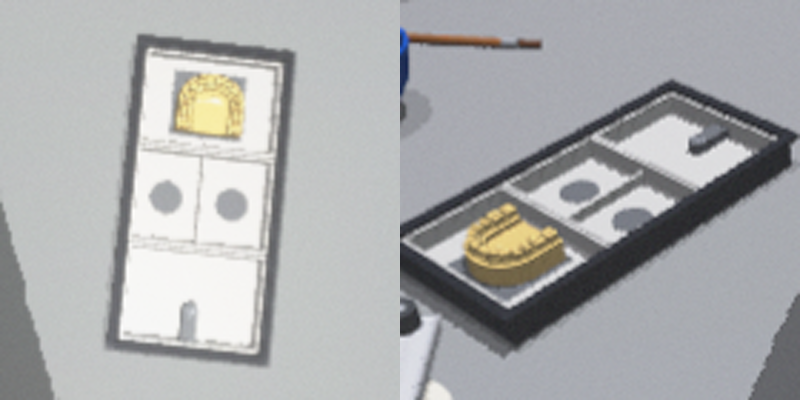

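The upper sits centred and square on its pad (left crop, (210,105)); the fit agrees with the pad within 1 mm. Next I grasp the lower.

{"method": "arm_command", "body": {
  "motion": "-1 0 0 0.03 0 0 -0.004;-1 0 0 0.055 0 0 -0.004;-1 0 0 0.07 0 0 -0.004;-1 0 0 0.078 0 0 -0.004;-1 0 0 0.082 0 0 -0.004;-1 0 0 0.082 0 0 -0.004;-0.3 0 0 0.082 0 0 -0.004;0 0 0 0.082 0 0 -0.004;0 0 0 0.082 0 0 -0.004;0 0 0 0.082 0 0 -0.004",
  "force": 25
}}

```text
clock: 11.75
tcp_pos: [0.6458, 0.2135, 0.0195]
tcp_rot: [0.278, 3.127, 0.001]
force: [-0.4, 1.2, 4.9]
grip_width: 0.692
finger_force: 28.1
```

{"method": "arm_command", "body": {
  "motion": "0 0 0 -0.01 0 0 0;0 0 0 -0.03 0 0 0;0 0 0 -0.06 0 0 0;0 0 0 -0.082 0 0 0;0 0 0 -0.082 0 0 0"
}}

```text
clock: 12.38
tcp_pos: [0.6472, 0.2136, 0.1045]
tcp_rot: [0.278, 3.123, 0.003]
force: [-0.2, 0.2, -0.3]
grip_width: 0.696
finger_force: 27.7
```

```bash
python3 mv.py did "0 0 0.082 0 0 -0.004" "0 0 -0.082 0 0 0" to .4553 -.1464 .1 3.018
```

```text
t 12.38 cmd [0.6453 0.2128 0.1   ] 2.964 meas [0.6472 0.2136 0.1045] 2.964 F [-0.2  0.2 -0.3] w 0.696 ff 27.7 q [ 0.22  0.46  0.32  1.42 -0.    0.4 ]
[ 0.1234 -0.3872 -0.    ] [ 0.     0.    -0.054]
```

{"method": "arm_command", "body": {
  "motion": "0 0.016 -0.05 0 0 0 -0.01;0 0.032 -0.1 0 0 0 -0.02;0 0.048 -0.15 0 0 0 -0.03;0 0.064 -0.2 0 0 0 -0.04;0 0.08 -0.25 0 0 0 -0.05;0 0.096 -0.3 0 0 0 -0.054;0 0.112 -0.35 0 0 0 -0.054;0 0.12 -0.377 0 0 0 -0.054;0 0.1234 -0.3872 0 0 0 -0.054;0 0.1234 -0.3872 0 0 0 -0.054"
}}

```text
clock: 13.62
tcp_pos: [0.4548, -0.1459, 0.0998]
tcp_rot: [-0.196, -3.135, -0.001]
force: [-0.8, 0.5, -0.6]
grip_width: 0.692
finger_force: 27.7
```

{"method": "arm_command", "body": {
  "motion": "0 0 0 0.02 0 0 0;0 0 0 0.04 0 0 0;0 0 0 0.05 0 0 0;0 0 0 0.053 0 0 0;0 0 0 0.053 0 0 0;0 0 0 0.053 0 0 0"
}}

```text
clock: 14.38
tcp_pos: [0.4558, -0.1463, 0.0482]
tcp_rot: [0.194, 3.134, -0.001]
force: [0.6, -0.7, -0.6]
grip_width: 0.696
finger_force: 27.7
```

```bash
python3 mv.py did "0.1234 -0.3872 0 0 0 -0.054" "0 0 0.053 0 0 0"; python3 - <<'E'
from h import *
a=[]
for n in('top','scene'):
    im=viewer.snapshot(n); u,v=proj(n,[[.46,-.145,.02]])[0].astype(int); a.append(cv2.resize(im[v-40:v+40,u-40:u+40],(400,400),interpolation=cv2.INTER_CUBIC))
cv2.imwrite('pics/c1.png',np.hstack(a)[...,::-1])
E
```

```text
t 14.38 cmd [ 0.4553 -0.1464  0.047 ] 3.018 meas [ 0.4558 -0.1463  0.0482] 3.018 F [ 0.6 -0.7 -0.6] w 0.696 ff 27.7 q [-0.45 -0.02 -0.37  1.22  0.   -0.33]
```

View pics/c1.png

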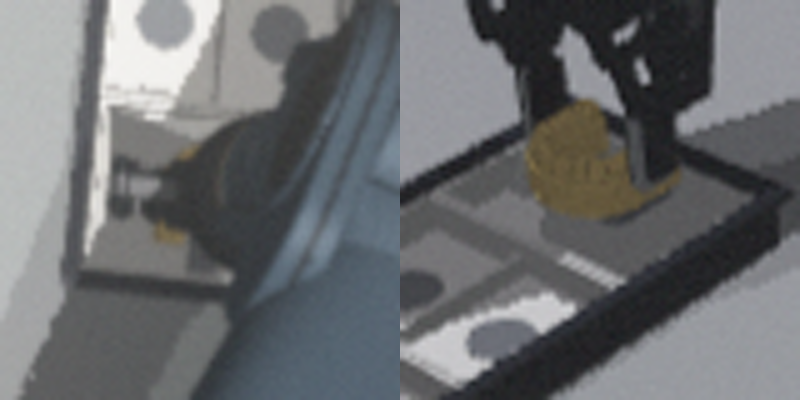

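The lower hangs level over the tongue insert (right crop, (595,165)), round end towards the middle. I'll set it down.

{"method": "arm_command", "body": {
  "motion": "0 0 0 0.006 0 0 0;0 0 0 0.012 0 0 0;0 0 0 0.017 0 0 0;0 0 0 0.02 0 0 0;0 0 0 0.0215 0 0 0;0 0 0 0.0215 0 0 0;0 0 0 0.0215 0 0 0"
}}

```text
clock: 15.35
tcp_pos: [0.4551, -0.1461, 0.0265]
tcp_rot: [0.194, 3.136, -0.0]
force: [-3.0, 2.4, 6.2]
grip_width: 0.69
finger_force: 28.3
```

```bash
python3 mv.py did "0 0 0.0215 0 0 0"
```

```text
t 15.35 cmd [ 0.4553 -0.1464  0.0255] 3.018 meas [ 0.4551 -0.1461  0.0265] 3.018 F [-3.   2.4  6.2] w 0.69 ff 28.3 q [-0.45 -0.   -0.39  1.18 -0.   -0.33]
```

{"method": "arm_command", "body": {
  "motion": "-0.55 0 0 0 0 0 0;-0.65 0 0 0 0 0 0;-0.65 0 0 0 0 0 0;-0.65 0 0 -0.02 0 0 0;-0.65 0 0 -0.06 0 0 0;-0.65 0 0 -0.09 0 0 0;-0.65 0 0 -0.09 0 0 0"
}}

```text
clock: 16.23
tcp_pos: [0.4573, -0.1472, 0.1189]
tcp_rot: [0.194, 3.129, -0.004]
force: [-0.6, -0.8, -0.0]
grip_width: 0.825
finger_force: 0.0
```

```bash
python3 mv.py did "0 0 -0.09 0 0 0" to .4205 .2028 .1 1.47
```

```text
t 16.23 cmd [ 0.4553 -0.1464  0.1155] 3.018 meas [ 0.4573 -0.1472  0.1189] 3.018 F [-0.6 -0.8 -0. ] w 0.825 ff 0.0 q [-0.45 -0.07 -0.27  1.36 -0.   -0.33]
[0.0778 0.3423 0.0155] [0.    0.    1.548]
```

{"method": "arm_command", "body": {
  "motion": "-0.1 0.012 0.05 0 0 0 0.17;-0.1 0.025 0.11 0 0 0 0.35;-0.1 0.038 0.17 0 0 0 0.53;-0.1 0.052 0.23 0 0 0 0.71;-0.1 0.065 0.29 0 0 0 0.89;-0.1 0.0778 0.3423 0.0155 0 0 1.07;-0.1 0.0778 0.3423 0.0155 0 0 1.25;-0.1 0.0778 0.3423 0.0155 0 0 1.43;-0.1 0.0778 0.3423 0.0155 0 0 1.548;-0.1 0.0778 0.3423 0.0155 0 0 1.548"
}}

```text
clock: 17.48
tcp_pos: [0.4191, 0.2031, 0.0987]
tcp_rot: [-2.329, -2.107, 0.004]
force: [-0.2, 0.5, 0.4]
grip_width: 0.55
finger_force: 0.0
```

```bash
python3 mv.py did "0.0778 0.3423 0.0155 0 0 1.548" to .4205 .2028 .019 1.47; cat > chk2.py <<'E'
from see import *
ims={n:viewer.snapshot(n) for n in('top','scene')}
for tag,(c,q) in zip(('both','top','scene'),fitobj(ims,'lower',(.4632,-.1474),(-.124,),.007)): print(tag,round(c,1),np.round(q,4))
a=[]
for n,p,k in(('top',(.46,-.145,.02),40),('scene',(.42,.203,.05),50)):
    u,v=proj(n,[p])[0].astype(int); a.append(cv2.resize(ims[n][v-k:v+k,u-k:u+k],(400,400),interpolation=cv2.INTER_CUBIC))
cv2.imwrite('pics/c2.png',np.hstack(a)[...,::-1])
E
python3 chk2.py
```

```text
t 17.48 cmd [0.4205 0.2029 0.1   ] 1.47 meas [0.4191 0.2031 0.0987] 1.471 F [-0.2  0.5  0.4] w 0.55 ff 0.0 q [ 0.31 -0.08 -0.32  1.33 -0.    1.98]
[-0.     0.     0.081] [ 0.  0. -0.]
both 171.0 [ 0.4615 -0.1483 -0.1345]
top 71.1 [ 0.4639 -0.1474 -0.1075]
scene 34.3 [ 0.4566 -0.1504 -0.1167]
```

View pics/c2.png

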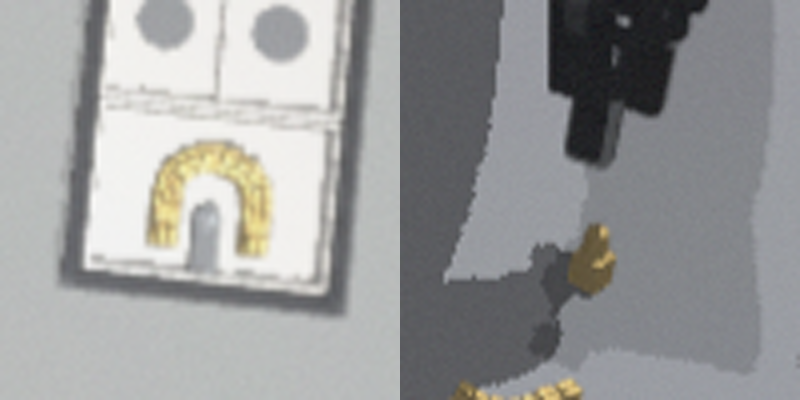

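The lower sits astride the tongue, centred and square (left crop, (208,200)), and the gripper is above the near die. Now I pick that die.

{"method": "arm_command", "body": {
  "motion": "-0.1 0 0 0.03 0 0 0;-0.1 0 0 0.055 0 0 0;-0.1 0 0 0.07 0 0 0;-0.1 0 0 0.078 0 0 0;-0.1 0 0 0.081 0 0 0;-0.1 0 0 0.081 0 0 0;0.3 0 0 0.081 0 0 0;0.75 0 0 0.081 0 0 0;0.75 0 0 0.081 0 0 0;0.75 0 0 0.081 0 0 0",
  "force": 20
}}

```text
clock: 18.82
tcp_pos: [0.4208, 0.2034, 0.0201]
tcp_rot: [2.33, 2.106, 0.002]
force: [0.1, -0.0, 3.2]
grip_width: 0.164
finger_force: 22.5
```

```bash
python3 mv.py did "0 0 0.081 0 0 0"
```

```text
t 18.82 cmd [0.4205 0.2029 0.019 ] 1.47 meas [0.4208 0.2034 0.0201] 1.47 F [ 0.1 -0.   3.2] w 0.164 ff 22.5 q [ 0.31 -0.03 -0.43  1.17  0.    1.98]
```

{"method": "arm_command", "body": {
  "motion": "0.75 0 0 -0.01 0 0 0;0.75 0 0 -0.03 0 0 0;0.75 0 0 -0.06 0 0 0;0.75 0 0 -0.081 0 0 0;0.75 0 0 -0.081 0 0 0"
}}

```text
clock: 19.45
tcp_pos: [0.4217, 0.2037, 0.1025]
tcp_rot: [2.329, 2.105, 0.006]
force: [-0.4, -0.4, -0.7]
grip_width: 0.17
finger_force: 22.1
```

```bash
python3 mv.py did "0 0 -0.081 0 0 0" to .547 -.1881 .1 1.447
```

```text
t 19.45 cmd [0.4205 0.2029 0.1   ] 1.47 meas [0.4217 0.2037 0.1025] 1.47 F [-0.4 -0.4 -0.7] w 0.17 ff 22.1 q [ 0.31 -0.09 -0.32  1.34 -0.    1.98]
[-0.3762  0.1654 -0.    ] [0.    0.    0.023]
```

{"method": "arm_command", "body": {
  "motion": "0.75 -0.05 0.022 0 0 0 0.003;0.75 -0.1 0.044 0 0 0 0.006;0.75 -0.15 0.066 0 0 0 0.01;0.75 -0.2 0.088 0 0 0 0.013;0.75 -0.25 0.11 0 0 0 0.016;0.75 -0.3 0.132 0 0 0 0.02;0.75 -0.35 0.154 0 0 0 0.023;0.75 -0.37 0.163 0 0 0 0.023;0.75 -0.3762 0.1654 0 0 0 0.023;0.75 -0.3762 0.1654 0 0 0 0.023"
}}

```text
clock: 20.7
tcp_pos: [0.5462, -0.1867, 0.0996]
tcp_rot: [-2.353, -2.079, 0.0]
force: [-0.8, 0.4, 0.7]
grip_width: 0.165
finger_force: 22.1
```

{"method": "arm_command", "body": {
  "motion": "0.75 0 0 0.02 0 0 0;0.75 0 0 0.04 0 0 0;0.75 0 0 0.05 0 0 0;0.75 0 0 0.053 0 0 0;0.75 0 0 0.053 0 0 0"
}}

```text
clock: 21.32
tcp_pos: [0.547, -0.1873, 0.0478]
tcp_rot: [2.354, 2.08, 0.0]
force: [0.0, 0.2, 0.9]
grip_width: 0.168
finger_force: 22.1
```

```bash
python3 mv.py did "-0.3762 0.1654 0 0 0 0.023" "0 0 0.053 0 0 0"; python3 - <<'E'
from h import *
a=[]
for n in('top','scene'):
    im=viewer.snapshot(n); u,v=proj(n,[[.547,-.188,.02]])[0].astype(int); a.append(cv2.resize(im[v-40:v+40,u-40:u+40],(400,400),interpolation=cv2.INTER_CUBIC))
cv2.imwrite('pics/d1.png',np.hstack(a)[...,::-1])
E
```

```text
t 21.32 cmd [ 0.547  -0.1881  0.047 ] 1.447 meas [ 0.547  -0.1873  0.0478] 1.447 F [0.  0.2 0.9] w 0.168 ff 22.1 q [-0.45  0.23 -0.09  1.25  0.    1.25]
```

View pics/d1.png

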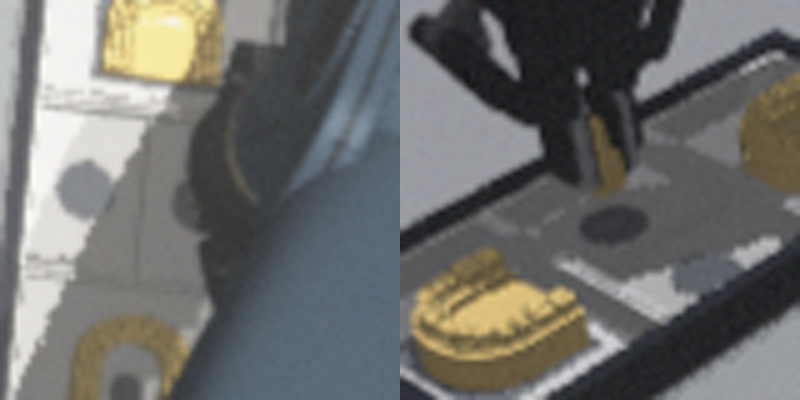

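The die hangs upright above the right-hand mark (right crop, (605,150) over (612,225)). I'll set it down.

{"method": "arm_command", "body": {
  "motion": "0.75 0 0 0.006 0 0 0;0.75 0 0 0.012 0 0 0;0.75 0 0 0.017 0 0 0;0.75 0 0 0.0195 0 0 0;0.75 0 0 0.0212 0 0 0;0.75 0 0 0.0212 0 0 0;0.75 0 0 0.0212 0 0 0"
}}

```text
clock: 22.3
tcp_pos: [0.5465, -0.1877, 0.0271]
tcp_rot: [-2.355, -2.079, 0.001]
force: [-3.2, 0.8, 5.8]
grip_width: 0.161
finger_force: 22.8
```

```bash
python3 mv.py did "0 0 0.0212 0 0 0"
```

```text
t 22.3 cmd [ 0.547  -0.1881  0.0258] 1.447 meas [ 0.5465 -0.1877  0.0271] 1.447 F [-3.2  0.8  5.8] w 0.161 ff 22.8 q [-0.45  0.25 -0.12  1.21 -0.    1.25]
```

{"method": "arm_command", "body": {
  "motion": "0.5 0 0 0 0 0 0;0.25 0 0 0 0 0 0;0.15 0 0 0 0 0 0;0.15 0 0 0 0 0 0;0.15 0 0 -0.02 0 0 0;0.15 0 0 -0.06 0 0 0;0.15 0 0 -0.09 0 0 0;0.15 0 0 -0.09 0 0 0"
}}

```text
clock: 23.3
tcp_pos: [0.549, -0.1888, 0.1197]
tcp_rot: [2.35, 2.075, 0.004]
force: [-0.6, 1.2, -0.3]
grip_width: 0.424
finger_force: 0.0
```

```bash
python3 mv.py did "0 0 -0.09 0 0 0" to .5505 .343 .1 2.71
```

```text
t 23.3 cmd [ 0.547  -0.1881  0.1158] 1.447 meas [ 0.549  -0.1888  0.1197] 1.447 F [-0.6  1.2 -0.3] w 0.424 ff 0.0 q [-0.45  0.19  0.01  1.38  0.    1.25]
[ 0.5275 -0.0623  0.0158] [ 0.     0.    -1.263]
```

{"method": "arm_command", "body": {
  "motion": "-0.1 0.05 -0.006 0 0 0 -0.13;-0.1 0.11 -0.013 0 0 0 -0.26;-0.1 0.17 -0.02 0 0 0 -0.39;-0.1 0.23 -0.027 0 0 0 -0.52;-0.1 0.29 -0.034 0 0 0 -0.65;-0.1 0.35 -0.041 0 0 0 -0.78;-0.1 0.41 -0.048 0 0 0 -0.91;-0.1 0.47 -0.055 0 0 0 -1.04;-0.1 0.515 -0.0615 0.01 0 0 -1.17;-0.1 0.5275 -0.0623 0.0158 0 0 -1.263"
}}

```text
clock: 24.55
tcp_pos: [0.5483, 0.3461, 0.0974]
tcp_rot: [-0.661, -3.068, 0.002]
force: [-0.1, -0.5, -0.2]
grip_width: 0.55
finger_force: 0.0
```

{"method": "arm_command", "body": {
  "motion": "-0.1 0 0 0 0 0 0;-0.1 0 0 0 0 0 0"
}}

```text
clock: 24.8
tcp_pos: [0.5498, 0.3425, 0.0994]
tcp_rot: [-0.676, -3.067, 0.002]
force: [0.6, -0.4, 0.2]
grip_width: 0.549
finger_force: 0.0
```

```bash
python3 mv.py did "0.5275 -0.0623 0.0158 0 0 -1.263" to .5505 .343 .019 2.71; python3 - <<'E'
from see import *
ims={n:viewer.snapshot(n) for n in('top','scene')}
for tag,(c,q) in zip(('both','top','scene'),fitobj(ims,'die_a',(.547,-.188),(-.124,),.007)): print(tag,round(c,1),np.round(q,4))
a=[]
for n,p,k in(('top',(.55,-.16,.02),40),('scene',(.55,.343,.05),50)):
    u,v=proj(n,[p])[0].astype(int); a.append(cv2.resize(ims[n][v-k:v+k,u-k:u+k],(400,400),interpolation=cv2.INTER_CUBIC))
cv2.imwrite('pics/d2.png',np.hstack(a)[...,::-1])
E
```

```text
t 24.8 cmd [0.5505 0.343  0.1   ] 2.71 meas [0.5498 0.3425 0.0994] 2.708 F [ 0.6 -0.4  0.2] w 0.549 ff 0.0 q [ 0.45  0.38  0.2   1.39 -0.    0.89]
[ 0.    -0.     0.081] [ 0.  0. -0.]
both 41.0 [ 0.5471 -0.1886 -0.2637]
top 12.4 [ 0.5484 -0.1891 -0.1581]
scene 17.9 [ 0.5449 -0.19   -0.0593]
```

View pics/d2.png

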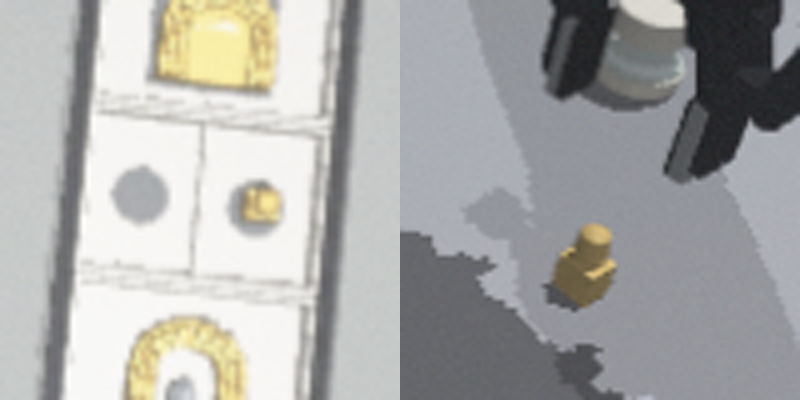

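The first die stands on its mark (left crop, (262,205)), about 1 mm off centre. The gripper is above the second die.

{"method": "arm_command", "body": {
  "motion": "-0.1 0 0 0.03 0 0 0;-0.1 0 0 0.055 0 0 0;-0.1 0 0 0.07 0 0 0;-0.1 0 0 0.078 0 0 0;-0.1 0 0 0.081 0 0 0;-0.1 0 0 0.081 0 0 0;0.3 0 0 0.081 0 0 0;0.75 0 0 0.081 0 0 0;0.75 0 0 0.081 0 0 0;0.75 0 0 0.081 0 0 0",
  "force": 20
}}

```text
clock: 26.15
tcp_pos: [0.5508, 0.3438, 0.0203]
tcp_rot: [0.673, 3.067, 0.002]
force: [0.5, 0.4, 3.6]
grip_width: 0.192
finger_force: 22.7
```

{"method": "arm_command", "body": {
  "motion": "0.75 0 0 -0.01 0 0 0;0.75 0 0 -0.03 0 0 0;0.75 0 0 -0.06 0 0 0;0.75 0 0 -0.081 0 0 0;0.75 0 0 -0.081 0 0 0"
}}

```text
clock: 26.78
tcp_pos: [0.5523, 0.3444, 0.1045]
tcp_rot: [0.672, 3.063, 0.007]
force: [0.2, 0.3, -0.6]
grip_width: 0.19
finger_force: 22.4
```

```bash
python3 mv.py did "0 0 0.081 0 0 0" "0 0 -0.081 0 0 0" to .5544 -.1285 .1 1.447
```

```text
t 26.77 cmd [0.5505 0.343  0.1   ] 2.71 meas [0.5523 0.3444 0.1045] 2.71 F [ 0.2  0.3 -0.6] w 0.19 ff 22.4 q [ 0.45  0.38  0.21  1.39 -0.    0.89]
[-0.2009 -0.4266 -0.    ] [0.    0.    1.263]
```

{"method": "arm_command", "body": {
  "motion": "0.75 -0.023 -0.05 0 0 0 0.14;0.75 -0.047 -0.1 0 0 0 0.28;0.75 -0.071 -0.15 0 0 0 0.42;0.75 -0.094 -0.2 0 0 0 0.56;0.75 -0.118 -0.25 0 0 0 0.7;0.75 -0.141 -0.3 0 0 0 0.84;0.75 -0.165 -0.35 0 0 0 0.98;0.75 -0.186 -0.395 0 0 0 1.12;0.75 -0.2009 -0.4266 0 0 0 1.263;0.75 -0.2009 -0.4266 0 0 0 1.263"
}}

```text
clock: 28.02
tcp_pos: [0.5534, -0.1305, 0.0994]
tcp_rot: [-2.358, -2.074, 0.002]
force: [-0.2, -0.3, 0.1]
grip_width: 0.189
finger_force: 22.4
```

{"method": "arm_command", "body": {
  "motion": "0.75 0 0 0.02 0 0 0;0.75 0 0 0.04 0 0 0;0.75 0 0 0.05 0 0 0;0.75 0 0 0.053 0 0 0;0.75 0 0 0.053 0 0 0;0.75 0 0 0.053 0 0 0"
}}

```text
clock: 28.78
tcp_pos: [0.5548, -0.1282, 0.0483]
tcp_rot: [2.353, 2.079, 0.001]
force: [0.9, 1.0, -0.4]
grip_width: 0.191
finger_force: 22.4
```

{"method": "arm_command", "body": {
  "motion": "0.75 0 0 0.006 0 0 0;0.75 0 0 0.012 0 0 0;0.75 0 0 0.017 0 0 0;0.75 0 0 0.0195 0 0 0;0.75 0 0 0.0212 0 0 0;0.75 0 0 0.0212 0 0 0;0.75 0 0 0.0212 0 0 0"
}}

```text
clock: 29.65
tcp_pos: [0.5537, -0.128, 0.0272]
tcp_rot: [-2.354, -2.079, 0.001]
force: [-3.4, 1.3, 4.5]
grip_width: 0.191
finger_force: 23.0
```

```bash
python3 mv.py did "-0.2009 -0.4266 0 0 0 1.263" "0 0 0.053 0 0 0" "0 0 0.0212 0 0 0"
```

```text
t 29.65 cmd [ 0.5544 -0.1285  0.0258] 1.447 meas [ 0.5537 -0.128   0.0272] 1.447 F [-3.4  1.3  4.5] w 0.191 ff 23.0 q [-0.35  0.22 -0.14  1.2  -0.    1.35]
```

Contact is made. I'll release, rise and move clear for a final look.

{"method": "arm_command", "body": {
  "motion": "0.5 0 0 0 0 0 0;0.25 0 0 0 0 0 0;0.15 0 0 0 0 0 0;0.15 0 0 0 0 0 0;0.15 0 0 -0.02 0 0 0;0.15 0 0 -0.06 0 0 0;0.15 0 0 -0.12 0 0 0;0.15 0 0 -0.14 0 0 0;0.15 0 0 -0.14 0 0 0"
}}

```text
clock: 30.78
tcp_pos: [0.5558, -0.1287, 0.1688]
tcp_rot: [2.351, 2.076, 0.004]
force: [-0.4, -0.1, -0.9]
grip_width: 0.424
finger_force: 0.0
```

```bash
python3 mv.py did "0 0 -0.14 0 0 0" to .38 .2 .18 1.447
```

```text
t 30.77 cmd [ 0.5544 -0.1285  0.1658] 1.447 meas [ 0.5558 -0.1287  0.1688] 1.447 F [-0.4 -0.1 -0.9] w 0.424 ff 0.0 q [-0.35  0.16  0.06  1.47 -0.    1.35]
[ 0.3044 -0.2137 -0.0142] [ 0.  0. -0.]
```

{"method": "arm_command", "body": {
  "motion": "0.15 0.04 -0.028 -0.014 0 0 0;0.15 0.09 -0.063 -0.014 0 0 0;0.15 0.14 -0.098 -0.014 0 0 0;0.15 0.19 -0.133 -0.014 0 0 0;0.15 0.24 -0.168 -0.014 0 0 0;0.15 0.29 -0.203 -0.014 0 0 0;0.15 0.304 -0.214 -0.014 0 0 0;0.15 0.304 -0.214 -0.014 0 0 0;0.15 0.304 -0.214 -0.014 0 0 0"
}}

```text
clock: 31.9
tcp_pos: [0.3791, 0.1993, 0.1788]
tcp_rot: [-2.355, -2.079, 0.003]
force: [0.2, 0.3, 0.5]
grip_width: 0.425
finger_force: 0.0
```

```bash
python3 - <<'E'
from see import *
ims={n:viewer.snapshot(n) for n in('top','scene')}
for nm,xy in(('upper',(.638,-.169)),('lower',(.463,-.147)),('die_a',(.547,-.188)),('die_a',(.5544,-.1285))):
    c,q=fitobj({'top':ims['top']},nm,xy,(-.124,),.007)[0]; print(nm,round(c,1),np.round(q,4))
a=[]
for n in ims:
    u,v=proj(n,[[.55,-.16,.01]])[0].astype(int); k=62; a.append(cv2.resize(ims[n][v-k:v+k,u-k:u+k],(400,400),interpolation=cv2.INTER_CUBIC))
cv2.imwrite('pics/e1.png',np.hstack(a)[...,::-1])
E
```

```text
upper 30.8 [ 0.6392 -0.17   -0.1266]
lower 70.6 [ 0.464  -0.1481 -0.1117]
die_a 10.7 [ 0.5487 -0.1888  0.0069]
die_a 10.3 [ 0.5564 -0.1286 -0.0609]
```

View pics/e1.png

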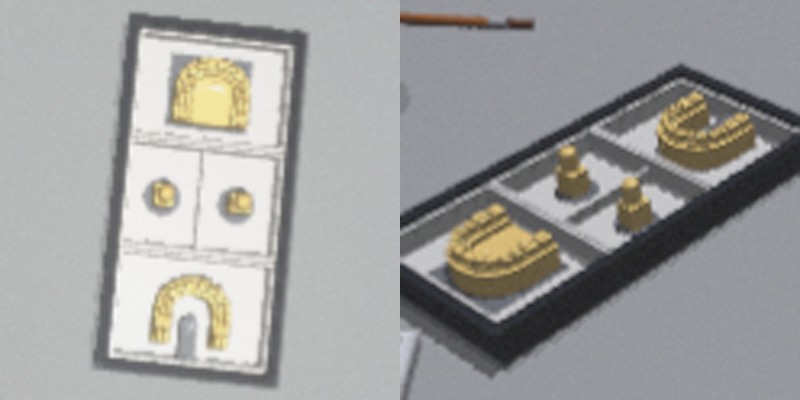

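All four pieces are in place: the upper at (212,92), the dies at (162,195) and (240,202), and the lower at (190,310), each within about 1 mm. I'm handing in.

```bash
python3 -c "
from plant import bot
print(bot.sign_off())"
```

```text
the job is handed in; nothing more can be done
None
```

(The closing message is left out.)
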